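Fit the battery cover of an emergency light

TASK

Close the battery bay of the white emergency light on the bench: take the grey cover that has the green lip, hook the lip into the slot under the blue hood with the cover's other end raised, then press that end down past the sprung roller until the cover snaps flat on the light, and let go. Leave the similar grey blank plate without a lip where it is.

Things in the scene. Friction and masses are not known exactly. Their poses are not given: they have to be found in the camera images.
- lamp: White emergency light fixed to the bench. Origin on the bench under its battery bay's middle, z up. Deck 40 mm high, x -92..108, y -60..60 mm, open well amid. At +x a sprung brass roller, d 28 mm, axis x 69, z 54 mm, yields to +x; its black housing is 68 mm high. Pressed down with 5 to 12 N, the cover's rear edge rolls past it. Home: cover's origin near (0, 0, 40 mm), axes as the lamp's.
- slot (a point): Middle of the mouth of the lip slot under the blue hood, 63 mm from the lamp's origin towards its -x, 48 mm above the bench; axes as the lamp's. Mouth faces +x, 68 mm wide (y), 16 mm high (from the deck up), 24 mm deep. Two posts beside it, faces 2 mm before the mouth, stop the plate's front edge. Hood's top is 60 mm above the bench.
- cover: The cover: loose grey plate 120 (x) x 80 (y) x 4 mm, 0.08-0.17 kg, with a green lip in its plane at -x (x -60..-80 mm, 40 wide, 4 thick). Black grip rib on top along x (x -34..10 mm), 12 mm wide, top 28 mm above the underside; pinch it across y. Green pad on top at x 34 mm: press there. Starts flat on the bench, lip roughly towards the robot. Origin: centre of the plate's underside, z up.
- blank: Blank plate, a bystander (loose): the same grey plate and black rib as the cover but with no lip and no green pad. Origin at the centre of its underside, z up. It lies flat on the bench; leave it alone.
Things that resemble listed ones, but are neither listed nor needed, are in the scene too. Leave any turquoise look-alike of the cover alone.

How it is judged (in metres and radians):
On the way:
1. the lip is in the slot under the hood while the cover's other end is still raised (cover tilted over 5 degrees) (x of slot in the frame of cover between -0.076 and -0.05 m and y of slot in the frame of cover between -0.02 and 0.02 m and z of slot in the frame of cover between -0.005 and 0.009 m and angle between cover's own z axis and vertical above 0.09 rad), for 0.1 s.
At the end, for the whole second after the job is handed in: The cover lies flat on the light's deck (within 3.4 degrees of level, its underside within 4 mm of the deck), square to the bay within 11 degrees, its lip at least 4 mm inside the slot and within 20 mm of its middle, at rest; the blank plate is within 30 mm of where it began (x of slot in the frame of cover between -0.076 and -0.05 m and y of slot in the frame of cover between -0.02 and 0.02 m and z of slot in the frame of cover between -0.005 and 0.009 m and z of cover in the frame of lamp between 0.036 and 0.044 m and angle between cover's own z axis and vertical below 0.06 rad and angle between the x axis of cover and the x axis of lamp, either way round below 0.2 rad and linear speed of cover below 0.02 m/s and distance of blank from where it was at the start of the episode below 0.03 m); the robot touches nothing.
It fails at once if the blank plate is moved more than 30 mm (distance of blank from where it was at the start of the episode above 0.03 m).
It also fails if it takes over 48 s, if anything falls off the work surface, if the arm or the gripper's body presses on something with over 40 N, if the wrist force passes 120 N, or if a joint passes its speed limit or range.

ROBOT

A 7-joint arm with a two-finger parallel gripper is mounted at the origin on the work surface. World frame = base frame: x ahead of the robot, y to its left, z up, the work surface at z = 0. Lengths are in m, angles in degrees, forces in N, time in s.
With the tool pointing down it reaches from about 0.425 to 0.825 m from the base axis. Payload 3.6 kg.
Tool frame: the origin (TCP) lies on the centre line of the jaws, within the pads' length; the fingertips stand 19 mm ahead of it and the grasp point (between the pads) is the TCP (tcp_to_tips is the distance from the TCP to the fingertips, in m); z points along the fingers, y is the direction in which the jaws open and shut (so a half turn about z gives the same grasp; the last joint's range is limited). The gripper opens to 85 mm and grips with 20 to 120 N. Pads are 22 mm wide; open, the fingers measure 114 mm over their backs; the gripper's body (76 mm by 85 mm) begins 54 mm behind the grasp point. The pads swing forward as they close: fully open they stand 13 mm farther back than shut.
Start: joints at [67.523, 35.231, -0.722, 81.555, 0.464, 63.22, -2.315], TCP at [0.233, -0.607, 0.222] pointing down, gripper open.
Joint ranges: [-178.69, 178.69], [-17.37, 117.87], [-77.05, 75.6], [15.02, 138.74], [-78.02, 258.01], [0.78, 113.62], [-162.83, 162.83]. Speed limits (degrees/s): [159.86, 159.86, 180, 180, 180, 180, 180].

INTERFACE

Orientations are given as a 3x3 rotation matrix whose columns are the frame's x, y, z axes.
In Python, from plant import get_obs, snapshot, finish_job, tcp_to_tips gives the robot as it stands. The module is installed in compiled form; this text tells all that it offers.
- The arm moves only by the tool drive_tool, never from a script. Its argument "rows" is a list of rows, each a list of 5 numbers: the shift along the world's x, y, z in m, then the turn about the world's z in rad, then the closure, from -1 (fully open) to 1 (shut), so that 0 is half open. A call has 1 to 20 rows; each row is the pose to reach, as a shift and turn from the pose commanded when the call began; what a row does not reach only later rows make up. A row lasts 1/10 s, in which the tool goes at most 50 mm and 8.59 degrees, less where a joint would pass 70% of its speed; a pose out of reach is approached as far as the arm can. A call with a gripper value outside its range is refused whole. The fingers move at their own pace and stop on an object; "grip_force" is the grip in N (left out, the last holds). Time passes only in rows, so rows that repeat a pose let the fingers close. It gives the time, the measured TCP pose, the force and the opening at its end, in the units of the state.
- get_obs(): the state, without advancing time (a new reading comes with each control period).
- snapshot(name): name is "scene" or "top" or "wrist"; returns a dict with "image" (400x640x3 uint8, blue, green, red), "depth" (400x640 float32, m along the optical axis (not along the pixel's ray), 0 where there is no reading), "vfov" (degrees; the focal length in pixels is half the picture's height over the tangent of half this angle, whatever the lens; pixels are square), "cx", "cy" (the principal point, pixels), "cam_to_world" (4x4, takes a point from camera to world coordinates). Camera axes: x right, y up, looking along -z (the intrinsics and any distortion apply to the point x, -y, -z); pixel columns grow to the right and rows downward; lengths in m; the calibration is good to about 2 mm. The wrist camera is an equidistant fisheye: a pixel r from the principal point sees the ray r / f radians off the axis. A picture is of the moment at which its call begins.
- finish_job(): hands the job in, once; it reports no verdict.
The state is a dict: "t": time; "joint_pos": joint angles; "joint_velocities": joint speeds; "joint_efforts": joint torques, N m; "tool_pos": TCP position; "orientation": TCP orientation; "contact_force": force on the tool from outside, world axes, zero at the start; "wrist_torque": the same for the moment, N m; "grip_width": finger opening in m.
Only numpy, scipy, OpenCV 4.12 (cv2) and the standard library are available. Lean on these libraries where they do the work, as an engineer would, in place of code of your own. Each camera call takes 0.05 s, during which the arm holds its last target. There are 200 camera calls.

## Working session

There is one attempt and no reset: what is moved stays moved. The work goes in short steps, Python scripts to look and compute and a tool call to move; the robot and the scene stay as the last step left them, time stands still between calls to the robot, and variables do not carry over. Pictures are saved under pics/ and viewed, about 8 in all and at most 12, crops included, and the job is handed in when it is done.

Besides the shell and the picture viewer there is one more tool, called after "Request:" as name(argument=value, ...) on one line, values as JSON. drive_tool: Moves the arm, as the interface text tells. Its arguments: {"type":"object","properties":{"rows":{"type":"array"},"grip_force":{"type":"number"}},"required":["rows"]}

```bash
mkdir -p pics; cat > h.py <<'E'
import numpy as np, cv2
from plant import get_obs, snapshot
def ray(s,u,v):
    f=200/np.tan(np.radians(s["vfov"]/2)); T=np.array(s["cam_to_world"])
    d=np.array([(u-s["cx"])/f,-(v-s["cy"])/f,-1.0])
    return T[:3,3],T[:3,:3]@d
def onplane(s,u,v,z):
    o,d=ray(s,u,v); return o+d*(z-o[2])/d[2]
def cloud(s):
    vv,uu=np.mgrid[0:400,0:640]
    f=200/np.tan(np.radians(s["vfov"]/2)); T=np.array(s["cam_to_world"])
    D=s["depth"]; P=np.stack([(uu-s["cx"])/f*D,-(vv-s["cy"])/f*D,-D],-1)
    return P@T[:3,:3].T+T[:3,3]
E
python3 - <<'E'
from h import *
import pickle
S={n:snapshot(n) for n in ("top","scene")}
pickle.dump(S,open("s0.pkl","wb"))
for n in S: cv2.imwrite(f"pics/{n}0.png",S[n]["image"]); print(n,S[n]["vfov"],S[n]["cx"],S[n]["cy"],np.round(S[n]["cam_to_world"],3).tolist(), (S[n]["depth"]>0).mean())
o=get_obs(); print(o["t"],o["tool_pos"],o["orientation"],o["contact_force"])
E
```

```text
top 45.95786445267611 320.7613390340819 200.17002059918235 [[0.032, 0.978, -0.207, 0.226], [-1.0, 0.03, -0.008, -0.057], [-0.002, 0.207, 0.978, 1.064], [0.0, 0.0, 0.0, 1.0]] 0.99602734375
scene 46.73921821339237 322.68091704942174 197.59235792528 [[-0.545, -0.638, 0.545, 0.872], [0.839, -0.405, 0.364, 0.228], [-0.012, 0.655, 0.755, 0.628], [0.0, 0.0, 0.0, 1.0]] 0.995875
0.1 [ 0.23225946 -0.6063087   0.22062979] [[ 9.33813590e-01  3.57758886e-01 -8.70920334e-04]
 [ 3.57759945e-01 -9.33810946e-01  2.22221420e-03]
 [-1.82580656e-05 -2.38671423e-03 -9.99997152e-01]] [ 0.15180233 -0.31552369 -0.55447718]
```

View pics/top0.png

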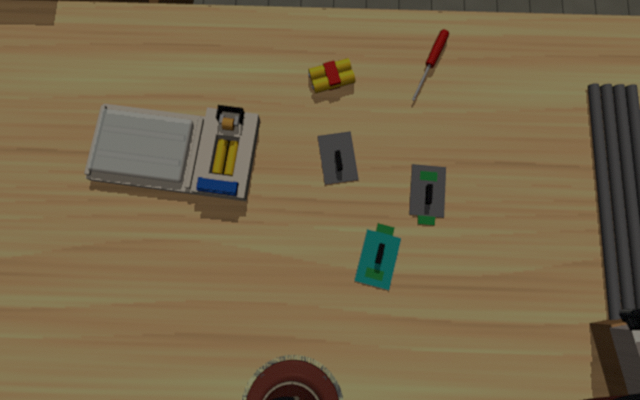

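View pics/scene0.png

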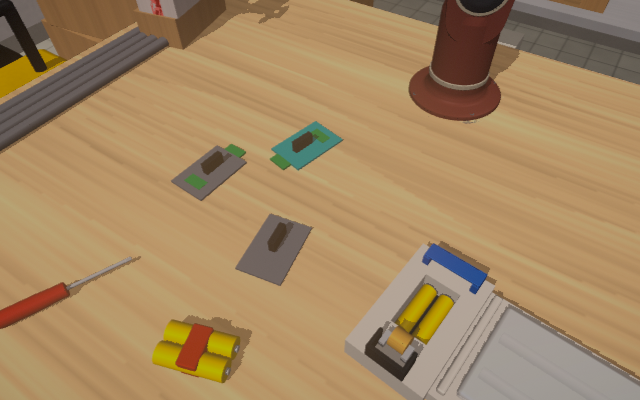

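The top view has world +x pointing up the image and +y to the left. It shows the cover at (428,192) with its lip towards the robot, and the turquoise decoy at (378,260). The blank is at (338,158). The lamp's blue hood is at (218,187) and its roller at (228,120). The scene view agrees.

```bash
python3 - <<'E'
from h import *
import pickle
S=pickle.load(open("s0.pkl","rb"))
def rect(P): 
    r=cv2.minAreaRect((P[:,:2]*1000).astype(np.float32)); return np.round(r[0],1),np.round(r[1],1),round(r[2],1)
for n in S:
    s=S[n]; P=cloud(s); hsv=cv2.cvtColor(s["image"],cv2.COLOR_BGR2HSV); H,Sa,V=[hsv[...,i].astype(int) for i in range(3)]
    X,Y,Z=P[...,0],P[...,1],P[...,2]
    print("==",n)
    green=(H>45)&(H<75)&(Sa>120)&(V>40)&(X>.2)&(X<.8)
    k,lab,st,ce=cv2.connectedComponentsWithStats(green.astype(np.uint8))
    for i in range(1,k):
        if st[i,4]>20:
            q=P[lab==i]; print("green",st[i,4],np.round(ce[i]),np.round(np.median(q,0)*1000,1),"ray",np.round(onplane(s,*ce[i],.004)*1000,1))
    blue=(H>105)&(H<130)&(Sa>150)&(X>.3)&(X<.9)&(Z<.1)
    k,lab,st,ce=cv2.connectedComponentsWithStats(blue.astype(np.uint8)); i=1+st[1:,4].argmax()
    q=P[lab==i]; q=q[abs(q[:,2]-np.percentile(q[:,2],80))<.004]; print("hood",len(q),np.median(q,0)*1000,rect(q))
    grey=(Sa<50)&(V>50)&(V<140)&(abs(Z-.004)<.006)&(X>.3)&(X<.8)&(abs(Y)<.4)
    k,lab,st,ce=cv2.connectedComponentsWithStats(grey.astype(np.uint8))
    for i in range(1,k):
        if st[i,4]>300: q=P[lab==i]; print("grey",st[i,4],np.round(ce[i]),np.round(np.median(q,0)*1000,1),rect(q))
    rib=(V<60)&(Z>.015)&(Z<.045)&(X>.3)&(X<.8)&(abs(Y)<.4)
    k,lab,st,ce=cv2.connectedComponentsWithStats(rib.astype(np.uint8))
    for i in range(1,k):
        if st[i,4]>15: q=P[lab==i];print("rib",st[i,4],np.round(ce[i]),np.round(np.median(q,0)*1000,1),rect(q[q[:,2]>.02]))
    br=(H>8)&(H<22)&(Sa>120)&(Z>.045)&(Z<.09)&(X>.4)&(X<.9)
    q=P[br]; print("roller",len(q),np.median(q,0)*1000 if len(q) else 0)
    w=(Sa<60)&(V>130)&(abs(Z-.04)<.005)&(X>.3)&(X<.9)&(Y>0)
    q=P[w]; print("deck",len(q),np.median(q,0)*1000, rect(q))
    hb=(V<50)&(Z>.055)&(Z<.08)&(X>.4)&(Y>0); q=P[hb]; print("housing",len(q),np.median(q,0)*1000, rect(q))
E
```

```text
== top
green 142 [428. 176.] [ 515.2 -295.3    5.1] ray [ 515.6 -295.4    4. ]
green 138 [426. 220.] [ 411.2 -288.2    4.6] ray [ 411.4 -288.5    4. ]
green 118 [385. 229.] [ 387.7 -195.2    4.2] ray [ 387.8 -195.     4. ]
green 152 [374. 274.] [ 286.2 -171.3    5. ] ray [ 286.7 -171.2    4. ]
hood 382 [463.69786458 181.75747228  60.41246901] (array([462.5, 181.2]), array([85.6, 27.7]), 84.4)
grey 1391 [337. 157.] [557.4 -80.9   4.4] (array([553.9, -83.5]), array([119.4,  77.6]), 9.9)
grey 1282 [427. 192.] [ 476.3 -287.1    4.5] (array([ 481. , -292.3]), array([ 78.5, 118.9]), 86.3)
rib 18 [335.  84.] [725.6 -71.6  29.3] (array([725.7, -72.6]), array([ 2.6, 23.9]), 17.2)
rib 221 [232. 180.] [452.2 144.5  24.7] (array([516.1, 132.5]), array([100.1, 227.9]), 53.6)
rib 124 [220. 146.] [583.8 198.2  25. ] (array([557.1, 194.9]), array([ 44.6, 100.4]), 53.0)
rib 110 [338. 160.] [539.4 -84.5  27.8] (array([541.4, -84.8]), array([44.1, 12.1]), 10.7)
rib 128 [429. 193.] [ 468.2 -290.5   28.2] (array([ 468.2, -291.3]), array([12.9, 44. ]), 85.3)
rib 122 [380. 253.] [ 330.3 -181.1   28.5] (arr
[... 457 characters left out ...]
]
green 138 [280. 161.] [ 387.7 -193.8    3.5] ray [ 388.5 -193.3    4. ]
green 162 [196. 181.] [ 514.1 -294.     4.3] ray [ 514.1 -294.2    4. ]
hood 805 [466.6762879  188.86234645  59.14008158] (array([465.5, 185.3]), array([82.6, 27. ]), 82.4)
grey 1252 [209. 173.] [ 488.6 -280.     3.6] (array([ 480.6, -291.9]), array([ 78.7, 121.2]), 85.7)
grey 2421 [273. 251.] [566.5 -75.4   3.4] (array([553.1, -82.8]), array([121.,  79.]), 10.3)
roller 448 [613.48920472 168.11268475  64.25724129]
deck 16009 [540.10051023 280.26510896  40.25929818] (array([559.1, 275.5]), array([324.4, 201. ]), 83.9)
housing 136 [640.90434692 190.9543782   65.81864003] (array([634.6, 185.3]), array([17.3, 30.7]), 83.2)
```

Request:
drive_tool(rows=[[0.06,0.08,-0.03,-0.145,-0.5],[0.09,0.12,-0.05,-0.29,-0.2],[0.12,0.16,-0.07,-0.436,0],[0.15,0.2,-0.09,-0.436,0],[0.18,0.24,-0.11,-0.436,0],[0.21,0.28,-0.12,-0.436,0],[0.239,0.315,-0.12,-0.436,0],[0.239,0.315,-0.12,-0.436,0],[0.239,0.315,-0.12,-0.436,0],[0.239,0.315,-0.12,-0.436,0],[0.239,0.315,-0.12,-0.436,0],[0.239,0.315,-0.12,-0.436,0],[0.239,0.315,-0.12,-0.436,0],[0.239,0.315,-0.12,-0.436,0]])

```text
t: 1.5
tool_pos: [0.4706, -0.2936, 0.102]
orientation: [[0.997, -0.073, 0.0], [-0.073, -0.997, -0.001], [0.0, 0.001, -1.0]]
contact_force: [0.1, 0.3, 0.3]
grip_width: 0.0426
```

```bash
python3 - <<'E'
from h import *
import pickle
S=pickle.load(open("s0.pkl","rb"))
a=np.radians(-6.2);R=np.array([[np.cos(a),-np.sin(a)],[np.sin(a),np.cos(a)]]);o=np.array([.540,.175])
for n in S:
    s=S[n];P=cloud(s);L=P.copy();L[...,:2]=(P[...,:2]-o)@R
    x,y,z=[L[...,i]*1000 for i in range(3)]
    hsv=cv2.cvtColor(s["image"],cv2.COLOR_BGR2HSV); H,Sa,V=[hsv[...,i].astype(int) for i in range(3)]
    d=(abs(z-40)<3)&(Sa<60)&(abs(x)<130)&(y>-90)&(y<90)
    print(n,"x",[np.round(np.percentile(x[d&(abs(y+40)<12)],p),1) for p in(.5,99.5)],"ymin",[np.round(np.percentile(y[d&(abs(x-c)<15)],[.5,1]),1) for c in(-70,-30,30,90)])
    b=(H>105)&(H<130)&(Sa>150)&(abs(z-60)<3)&(abs(x)<130)&(abs(y)<60); print("hood",np.percentile(x[b],[1,99]),np.percentile(y[b],[1,99]))
    r=(H>8)&(H<22)&(Sa>100)&(z>55)&(z<75)&(x>40)&(x<100)&(abs(y)<60); print("roller",np.percentile(x[r],[1,99]),np.percentile(y[r],[1,50,99]),z[r].max())
    h=(V<60)&(z>62)&(z<75)&(abs(x)<130)&(abs(y)<60);print("hous",np.percentile(x[h],[1,99]),np.percentile(y[h],[1,99]))
o=get_obs(); print(o["t"],o["tool_pos"],np.round(o["orientation"],3).tolist(),o["contact_force"],o["grip_width"])
E
```

```text
top x [np.float64(-90.8), np.float64(107.3)] ymin [array([-60.5, -60.3]), array([-60.1, -59.8]), array([-60. , -59.7]), array([-59.5, -59.1])]
hood [-90.56464616 -22.20641927] [-44.14434032  39.74750889]
roller [55.18798228 97.91019423] [-11.98453942  -0.28385266  24.57186931] 71.87809823357361
hous [ 75.30815675 106.51092486] [-28.71326232  26.37538869]
scene x [np.float64(-80.1), np.float64(107.8)] ymin [array([-59.7, -59.3]), array([-59.4, -59.2]), array([-59.5, -59.1]), array([-59.4, -58.8])]
hood [-86.47996435 -62.83101465] [-37.48308232  42.6703986 ]
roller [57.45468122 95.81418354] [-23.40571246   0.03987251  11.81910544] 69.4100372037686
hous [ 77.71731584 108.20435588] [-23.3804534   28.92115851]
1.5 [ 0.47060658 -0.2935537   0.10198432] [[0.997, -0.073, 0.0], [-0.073, -0.997, -0.001], [0.0, 0.001, -1.0]] [0.12794669 0.32013503 0.26792227] 0.04258379655836013
```

Request:
drive_tool(rows=[[0,0.002,-0.03,0,0],[0,0.002,-0.055,0,0],[0,0.002,-0.07,0,0],[0,0.002,-0.075,0,0],[0,0.002,-0.075,0,0],[0,0.002,-0.075,0,0],[0,0.002,-0.075,0,1],[0,0.002,-0.075,0,1],[0,0.002,-0.075,0,1],[0,0.002,-0.075,0,1],[0,0.002,-0.075,0,1],[0,0.002,-0.075,0,1],[0,0.002,-0.075,0,1]], grip_force=25)

```text
t: 2.8
tool_pos: [0.4715, -0.29, 0.0267]
orientation: [[0.998, -0.07, 0.0], [-0.07, -0.998, 0.0], [0.0, -0.0, -1.0]]
contact_force: [-0.1, -0.1, 0.4]
grip_width: 0.0002
```

```bash
python3 - <<'E'
from h import *
s=snapshot("scene"); w=snapshot("wrist")
a=cv2.resize(s["image"][80:260,100:400],(800,480)); cv2.imwrite("pics/s1.png",a)
cv2.imwrite("pics/w1.png",w["image"]); print(get_obs()["grip_width"])
E
```

```text
-7.272096141149604e-05
```

View pics/s1.png

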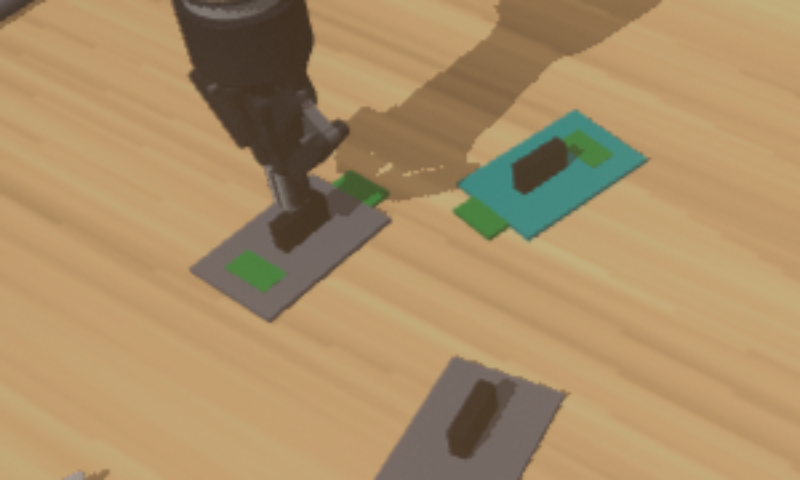

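View pics/w1.png

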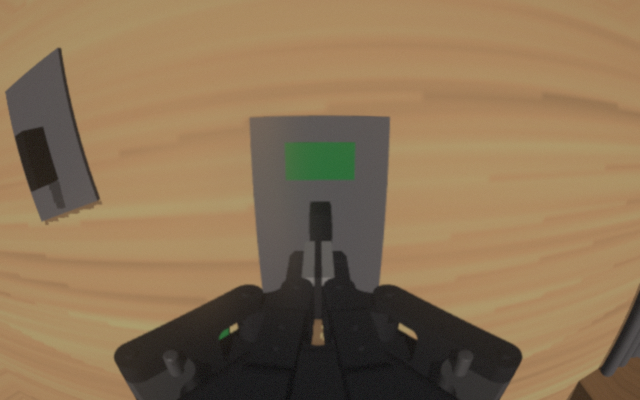

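```bash
python3 - <<'E'
from h import *
from plant import tcp_to_tips
print(tcp_to_tips() if callable(tcp_to_tips) else tcp_to_tips)
for n in("scene","top"):
    s=snapshot(n);P=cloud(s)*1000;hsv=cv2.cvtColor(s["image"],cv2.COLOR_BGR2HSV);H,Sa,V=[hsv[...,i].astype(int) for i in range(3)]
    X,Y,Z=P[...,0],P[...,1],P[...,2]
    g=(H>45)&(H<75)&(Sa>100)&(X>350)&(X<560)&(Y<-230)&(Z<60)
    k,lab,st,ce=cv2.connectedComponentsWithStats(g.astype(np.uint8))
    for i in range(1,k):
        if st[i,4]>20: print(n,"green",st[i,4],np.round(np.median(P[lab==i],0),1))
    m=(Z>12)&(X>420)&(X<520)&(abs(Y+291)<35)
    for a in range(12,80,6):
        b=m&(Z>=a)&(Z<a+6)
        if b.sum()>3: print(a,b.sum(),"x",np.round(np.percentile(X[b],[2,50,98])),"y",np.round(np.percentile(Y[b],[2,50,98])),"V",np.percentile(V[b],[10,50,90]))
o=get_obs();print(o["tool_pos"],o["grip_width"],o["contact_force"],o["joint_efforts"])
E
```

```text
0.019
scene green 29 [ 412.6 -273.1    3.7]
scene green 174 [ 514.8 -294.1    4.3]
12 53 x [448. 477. 491.] y [-296. -287. -285.] V [69. 71. 74.]
18 54 x [449. 472. 491.] y [-296. -287. -284.] V [68. 70. 72.]
24 105 x [447. 474. 491.] y [-298. -289. -284.] V [68. 72. 78.]
30 4 x [468. 472. 480.] y [-294. -286. -285.] V [72.  79.5 91.2]
36 9 x [477. 478. 481.] y [-296. -285. -283.] V [ 84.2  97.  123.6]
42 28 x [465. 478. 482.] y [-297. -285. -277.] V [ 69.   92.5 129.4]
48 38 x [465. 477. 482.] y [-298. -281. -276.] V [ 69.   75.5 128.3]
54 36 x [465. 478. 481.] y [-296. -281. -275.] V [ 68.  76. 124.]
60 37 x [465. 478. 482.] y [-300. -284. -276.] V [ 69.   80.  126.2]
66 24 x [476. 479. 482.] y [-297. -285. -276.] V [ 70.   89.  122.7]
72 18 x [478. 481. 483.] y [-303. -291. -276.] V [ 69.4  83.  136. ]
78 43 x [461. 481. 485.] y [-316. -288. -260.] V [ 69.   73.  111.6]
[ 0.47145447 -0.28996277  0.02664241] -0.00014456750665277782 [ 0.06997015 -0.98887838  0.16986732] [-2.22755800e-03 -4.39685011e+01  1.42993268e+00 -9.51473951e+00
  5.59956185e-03  1.41030432e-03  2.96500070e-05]
```

The tool reads z = 27 mm, but the depth data puts the fingertips at about 33 mm, above the rib. They should be at about 8 mm, so the jaws shut on air. I'll reopen, lower a little and re-measure the tips.

Request:
drive_tool(rows=[[0,-0.001,0.0,0,0],[0,-0.001,0,0,0],[0,-0.001,0,0,0],[0,-0.001,0,0,0],[0,-0.001,0,0,0],[0,-0.001,-0.005,0,0],[0,-0.001,-0.01,0,0],[0,-0.001,-0.01,0,0]])

```text
t: 3.8
tool_pos: [0.4709, -0.2905, 0.0157]
orientation: [[0.998, -0.07, -0.002], [-0.07, -0.998, 0.001], [-0.002, -0.001, -1.0]]
contact_force: [-0.5, -0.4, 0.1]
grip_width: 0.0429
```

```bash
python3 - <<'E'
from h import *
for n in("scene","top"):
    s=snapshot(n);P=cloud(s)*1000;V=s["image"].max(2)
    X,Y,Z=P[...,0],P[...,1],P[...,2]
    m=(Z>8)&(X>430)&(X<520)&(abs(Y+291)<60)&(abs(Y+291)>11)
    for a in range(8,80,4):
        b=m&(Z>=a)&(Z<a+4)
        if b.sum()>2: print(n,a,b.sum(),"x",np.round(np.percentile(X[b],[2,50,98])),"y",np.round(np.percentile(Y[b],[2,50,98])))
cv2.imwrite("pics/s2.png",cv2.resize(snapshot("scene")["image"][80:260,100:400],(800,480)))
o=get_obs();print(o["tool_pos"],o["grip_width"],o["contact_force"])
E
```

```text
scene 24 9 x [463. 472. 479.] y [-315. -267. -263.]
scene 28 20 x [461. 472. 482.] y [-316. -312. -264.]
scene 32 36 x [457. 471. 483.] y [-316. -312. -257.]
scene 36 32 x [460. 478. 482.] y [-319. -269. -256.]
scene 40 43 x [458. 473. 482.] y [-314. -311. -255.]
scene 44 40 x [458. 475. 482.] y [-318. -290. -256.]
scene 48 37 x [461. 477. 483.] y [-318. -267. -256.]
scene 52 38 x [462. 474. 482.] y [-322. -291. -255.]
scene 56 34 x [462. 478. 484.] y [-317. -311. -257.]
scene 60 31 x [462. 476. 482.] y [-320. -313. -259.]
scene 64 29 x [461. 473. 483.] y [-319. -314. -257.]
scene 68 22 x [464. 478. 485.] y [-335. -315. -256.]
scene 72 62 x [462. 478. 486.] y [-336. -314. -240.]
scene 76 62 x [463. 478. 486.] y [-341. -260. -238.]
[ 0.47143943 -0.29093451  0.01654192] 0.04265860887870139 [-0.25530374  0.09222892  0.57386704]
```

View pics/s2.png

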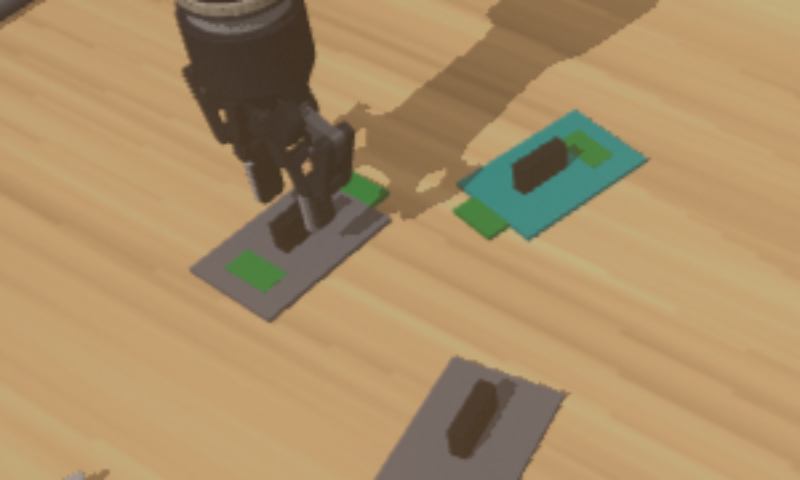

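The open fingertips are at z ≈ 25 mm and straddle the rib, so they stand about 25 mm above where the reading puts them. I'll go down another 13 mm and close.

Request:
drive_tool(rows=[[0,0,-0.006,0,0],[0,0,-0.011,0,0],[0,0,-0.013,0,0],[0,0,-0.013,0,0],[0,0,-0.013,0,1],[0,0,-0.013,0,1],[0,0,-0.013,0,1],[0,0,-0.013,0,1],[0,0,-0.013,0,1],[0,0,-0.013,0,1],[0,0,-0.013,0,1]], grip_force=25)

```text
t: 5.05
tool_pos: [0.4717, -0.291, 0.0039]
orientation: [[0.998, -0.07, 0.001], [-0.07, -0.998, -0.0], [0.001, 0.0, -1.0]]
contact_force: [0.2, 0.4, 1.8]
grip_width: 0.011
```

Request:
drive_tool(rows=[[0,0,0.02,0,1],[0,0,0.06,0,1],[0,0,0.1,0,1],[0,0.01,0.12,0,1],[-0.005,0.05,0.12,0,1],[-0.01,0.09,0.12,0,1],[-0.02,0.13,0.12,0,1],[-0.025,0.17,0.12,0,1],[-0.03,0.21,0.12,0,1],[-0.035,0.25,0.12,0,1],[-0.04,0.29,0.12,0,1],[-0.045,0.33,0.12,-0.038,1],[-0.05,0.37,0.12,-0.038,1],[-0.055,0.41,0.12,-0.038,1],[-0.06,0.44,0.12,-0.038,1],[-0.065,0.47,0.12,-0.038,1],[-0.065,0.481,0.12,-0.038,1],[-0.065,0.481,0.12,-0.038,1],[-0.065,0.481,0.12,-0.038,1],[-0.065,0.481,0.12,-0.038,1]])

```text
t: 7.05
tool_pos: [0.4068, 0.1879, 0.1236]
orientation: [[0.994, -0.111, -0.0], [-0.111, -0.994, -0.001], [-0.0, 0.001, -1.0]]
contact_force: [-0.9, -0.8, -1.8]
grip_width: 0.0114
```

```bash
cat >> h.py <<'E'
LA=np.radians(-6.2);LR=np.array([[np.cos(LA),-np.sin(LA)],[np.sin(LA),np.cos(LA)]]);LO=np.array([.5405,.1755])
def lampcloud(s):
    P=cloud(s);P[...,:2]=(P[...,:2]-LO)@LR;return P*1000
def cover(s,zr=(60,260)):
    "grey plate / green parts seen near the lamp, lamp frame mm: tilt from a plane fit, centroids"
    L=lampcloud(s);hsv=cv2.cvtColor(s["image"],cv2.COLOR_BGR2HSV);H,Sa,V=[hsv[...,i].astype(int) for i in range(3)]
    roi=(L[...,2]>zr[0])&(L[...,2]<zr[1])&(abs(L[...,1])<70)&(L[...,0]>-260)&(L[...,0]<130)
    g=roi&(H>45)&(H<80)&(Sa>100)
    k,lab,st,ce=cv2.connectedComponentsWithStats(g.astype(np.uint8))
    for i in range(1,k):
        if st[i,4]>12: print(" green",st[i,4],np.round(np.median(L[lab==i],0),1),"x",np.round(np.percentile(L[lab==i][:,0],[2,98]),1))
    m=roi&(Sa<60)&(V>60)&(V<140)
    k,lab,st,ce=cv2.connectedComponentsWithStats(m.astype(np.uint8))
    i=1+st[1:,4].argmax();q=L[lab==i]
    for _ in range(4):
        A=np.c_[q[:,:2],np.ones(len(q))];c=np.linalg.lstsq(A,q[:,2],rcond=None)[0];r=q[:,2]-A@c
        q=q[abs(r)<max(2.0,2*np.median(abs(r)))]
    r=cv2.minAreaRect(q[:,:2].astype(np.float32))
    print(" plate",len(q),"slope x,y deg",np.round(np.degrees(np.arctan(c[:2])),2),"z at centre",round(float(c@[*r[0],1]),1),"rect",np.round(r[0],1),np.round(r[1],1),round(r[2],1),"x",np.round(np.percentile(q[:,0],[.5,99.5]),1))
def tell():
    o=get_obs();p=(o["tool_pos"][:2]-LO)@LR;print("t",round(o["t"],2),"tool lamp",np.round(p*1000,1),"z",round(o["tool_pos"][2]*1000,1),"yaw",round(np.degrees(np.arctan2(o["orientation"][1][0],o["orientation"][0][0])),1),"F",np.round(o["contact_force"],1),"w",round(o["grip_width"]*1000,1))
E
python3 - <<'E'
from h import *
for n in("scene","top"):
    s=snapshot(n);print(n);cover(s)
    if n=="scene": cv2.imwrite("pics/s3.png",s["image"])
tell()
E
```

```text
scene
 green 71 [-195.6  -14.3  123. ] x [-205.2 -121.1]
 green 380 [-91.4  -2.1 123.6] x [-102.2  -81. ]
 plate 2453 slope x,y deg [-0.15 -0.16] z at centre 122.9 rect [-125.    -2.9] [ 79.6 121.3] 89.9 x [-180.4  -65.1]
top
 green 132 [-90.  -10.1 124.9] x [-126.1  -80.6]
 green 167 [-194.1   -3.6  124. ] x [-202.7 -185.5]
 plate 224 slope x,y deg [-2.24 -0.6 ] z at centre 124.2 rect [-86.   -8.2] [41.7 69.2] 0.0 x [-104.9  -65.2]
t 7.15 tool lamp [-134.3   -1.7] z 123.7 yaw -6.4 F [-0.4 -1.  -1.1] w 11.2
```

View pics/s3.png

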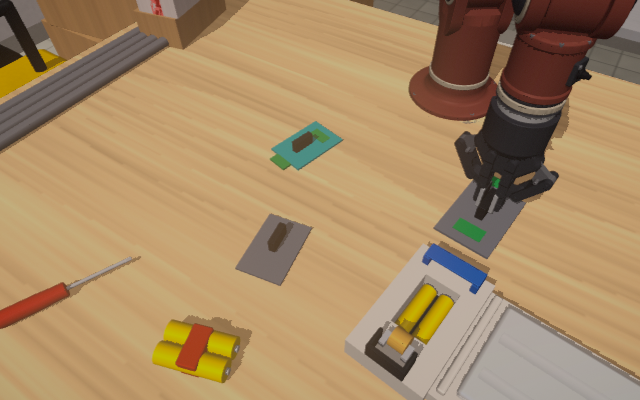

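The cover is held level with its underside 4 mm below the tool reading. Its rear end is over the hood. Next I'll press that end on the hood's top so the cover pivots in the jaws and the lip end drops.

Request:
drive_tool(rows=[[0,0.002,-0.02,0,1],[0,0.0025,-0.045,0,1],[0,0.0025,-0.055,0,1],[0,0.0025,-0.058,0,1],[0,0.0025,-0.06,0,1],[0,0.0025,-0.062,0,1],[0,0.0025,-0.064,0,1],[0,0.0025,-0.066,0,1],[0,0.0025,-0.068,0,1],[0,0.0025,-0.07,0,1],[0,0.0025,-0.072,0,1],[0,0.0025,-0.072,0,1]])

```text
t: 8.35
tool_pos: [0.4035, 0.1926, 0.0523]
orientation: [[0.994, -0.107, -0.005], [-0.107, -0.994, -0.0], [-0.005, 0.001, -1.0]]
contact_force: [-5.2, 1.3, 5.2]
grip_width: 0.0115
```

```bash
python3 - <<'E'
from h import *
s=snapshot("scene");cover(s,(30,110))
tell()
E
```

```text
green 36 [-195.9   -8.8   39.9] x [-202.7 -178.3]
 green 289 [-92.2   1.9  62.7] x [-103.1  -82.2]
 plate 1914 slope x,y deg [12.1  -0.13] z at centre 55.2 rect [-124.3    1.3] [118.5  79.6] 0.1 x [-181.   -65.8]
t 8.4 tool lamp [-138.     2.2] z 52.3 yaw -6.1 F [-5.3  0.4  3.5] w 11.4
```

Request:
drive_tool(rows=[[0,-0.001,-0.001,0,1],[0,-0.001,-0.003,0,1],[0,-0.001,-0.004,0,1],[0,-0.001,-0.004,0,1],[0,-0.001,0.02,0,1],[0,-0.001,0.05,0,1],[0.02,-0.003,0.07,0,1],[0.05,-0.006,0.07,0,1],[0.08,-0.01,0.07,0,1],[0.11,-0.013,0.07,0,1],[0.14,-0.016,0.07,0,1],[0.145,-0.017,0.07,0,1],[0.145,-0.017,0.07,0,1],[0.145,-0.017,0.07,0,1]])

```text
t: 9.8
tool_pos: [0.5501, 0.1758, 0.1217]
orientation: [[0.994, -0.107, -0.002], [-0.107, -0.994, 0.0], [-0.002, -0.0, -1.0]]
contact_force: [-0.5, 0.6, -1.7]
grip_width: 0.0113
```

```bash
python3 - <<'E'
from h import *
for n in("scene","top"):
    print(n);s=snapshot(n);cover(s,(75,190))
    if n=="scene": cv2.imwrite("pics/s4.png",s["image"])
tell()
E
```

```text
scene
 green 42 [-43.9 -14.  106. ] x [-53.8 -31.9]
 green 464 [ 55.6   1.3 135.6] x [45.2 65.8]
 plate 2777 slope x,y deg [15.89 -0.08] z at centre 126.0 rect [24.7  0.7] [115.1  79.5] 0.2 x [-24.2  81.4]
top
 green 44 [ 61.2 -12.6 138.1] x [50.6 66.5]
 green 157 [-43.7  -0.7 107.2] x [-51.9 -34.6]
 plate 538 slope x,y deg [16.71 -0.27] z at centre 116.5 rect [-12.1   0.3] [59.1 86.5] 8.2 x [-35.4  21.4]
t 9.9 tool lamp [9.4 1.6] z 121.7 yaw -6.1 F [-0.1  0.2 -1.2] w 11.2
```

View pics/s4.png

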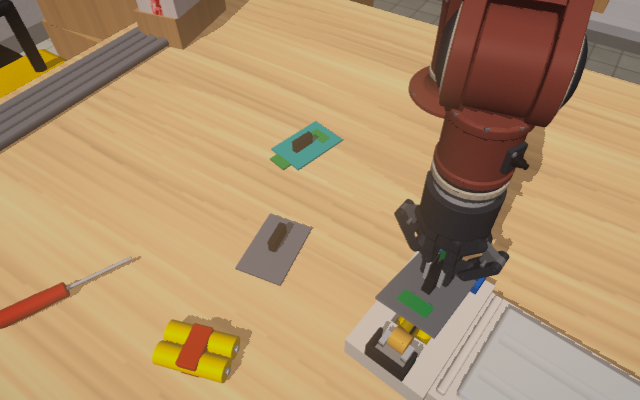

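The cover is tilted 16° with the rear up. The lip tip is at lamp (-54, 0, 100) mm, so I'll go down 57 mm and then push 22 mm into the slot.

Request:
drive_tool(rows=[[0,0,-0.02,0,1],[0,0,-0.04,0,1],[0,0,-0.052,0,1],[0,0,-0.057,0,1],[0,0,-0.057,0,1],[0,0,-0.057,0,1],[-0.004,0.0005,-0.057,0,1],[-0.008,0.001,-0.057,0,1],[-0.012,0.0015,-0.057,0,1],[-0.016,0.002,-0.057,0,1],[-0.019,0.0025,-0.057,0,1],[-0.022,0.0025,-0.057,0,1],[-0.022,0.0025,-0.057,0,1],[-0.022,0.0025,-0.057,0,1],[-0.022,0.0025,-0.057,0,1]])

```text
t: 11.4
tool_pos: [0.5298, 0.178, 0.0647]
orientation: [[0.994, -0.108, 0.0], [-0.108, -0.994, 0.0], [0.0, -0.0, -1.0]]
contact_force: [-0.1, 0.6, -1.2]
grip_width: 0.0109
```

```bash
python3 - <<'E'
from h import *
for n in("scene","top"):
    print(n);s=snapshot(n);cover(s,(43,120))
tell()
E
```

```text
scene
 green 28 [-63.3 -12.6  49.4] x [-69.2 -56.9]
 green 392 [35.   1.4 78.8] x [24.4 45. ]
 plate 2281 slope x,y deg [15.93 -0.22] z at centre 69.3 rect [4.6 0.5] [ 79.8 113. ] 90.0 x [-41.1  60.8]
top
 green 52 [ 38.7 -12.   80.5] x [29.2 45.4]
 green 36 [-57.3   0.7  51.9] x [-59.6 -55.3]
 plate 437 slope x,y deg [15.99  0.36] z at centre 60.6 rect [-28.1   0.3] [54.9 79.7] 1.5 x [-54.6  -2.5]
t 11.5 tool lamp [-11.    1.3] z 64.7 yaw -6.2 F [-0.9 -0.3 -1.8] w 11.3
```

Request:
drive_tool(rows=[[0,0,-0.001,0,1],[0,0,-0.002,0,1],[0,0,-0.003,0,1],[0,0,-0.005,0,1],[0,0,-0.007,0,1],[0,0,-0.009,0,1],[0,0,-0.01,0,1],[0,0,-0.01,0,1],[0,0,-0.01,0,1]])

```text
t: 12.4
tool_pos: [0.5317, 0.1781, 0.0556]
orientation: [[0.994, -0.109, 0.004], [-0.109, -0.994, 0.001], [0.004, -0.001, -1.0]]
contact_force: [3.6, -0.4, 4.5]
grip_width: 0.0112
```

```bash
python3 - <<'E'
from h import *
for n in("scene","top"):
    print(n);s=snapshot(n);cover(s,(43,120))
tell()
E
```

```text
scene
 green 18 [-60.2 -13.3  45.9] x [-62.7 -57. ]
 green 415 [36.1  1.3 65.7] x [25.5 46.4]
 plate 2264 slope x,y deg [10.94 -0.16] z at centre 59.6 rect [7.7 0.8] [110.1  79.8] 0.3 x [-40.2  61.9]
top
 green 47 [ 39.6 -12.4  67.5] x [29.4 46.4]
 green 13 [-57.6   9.3  48.8] x [-59.3 -56. ]
 plate 441 slope x,y deg [11.18  0.07] z at centre 53.6 rect [-27.8   1. ] [57.  80.5] 0.4 x [-55.8  -1.7]
t 12.5 tool lamp [-9.3  1.6] z 55.5 yaw -6.2 F [ 3.6 -0.5  5.3] w 11.3
```

Request:
drive_tool(rows=[[-0.001,0,-0.01,0,1],[-0.003,0,0,0,1],[-0.004,0,0,0,1],[-0.004,0,0,0,1],[-0.004,0,-0.001,0,1],[-0.004,0,-0.001,0,1]])

```text
t: 13.1
tool_pos: [0.5268, 0.1783, 0.0539]
orientation: [[0.994, -0.108, 0.003], [-0.108, -0.994, 0.001], [0.003, -0.001, -1.0]]
contact_force: [5.2, 0.4, 1.0]
grip_width: 0.0108
```

```bash
python3 - <<'E'
from h import *
print();s=snapshot("scene");cover(s,(43,120))
tell()
E
```

```text
green 416 [31.1  1.3 62.6] x [20.6 41.1]
 plate 2306 slope x,y deg [ 8.46 -0.17] z at centre 58.0 rect [4.9 0.5] [106.6  79.8] 0.2 x [-40.6  57.3]
t 13.15 tool lamp [-13.9   1.3] z 53.9 yaw -6.2 F [ 5.5 -0.2  0.8] w 11.4
```

Request:
drive_tool(rows=[[0.002,0,0,0,1],[0.002,0,0,0,1],[0.002,0,0,0,0.3],[0.002,0,0,0,0],[0.002,0,0,0,0],[0.002,0,0,0,0],[0.002,0,0,0,0],[0.002,0,0.02,0,0],[0.002,0,0.05,0,0],[0.002,0,0.07,0,0],[0.002,0,0.07,0,1],[0.002,0,0.07,0,1],[0.002,0,0.07,0,1],[0.002,0,0.07,0,1],[0.002,0,0.07,0,1]])

```text
t: 14.65
tool_pos: [0.5269, 0.1778, 0.1227]
orientation: [[0.994, -0.108, -0.002], [-0.108, -0.994, -0.001], [-0.002, 0.001, -1.0]]
contact_force: [0.2, 0.7, -0.2]
grip_width: -0.0002
```

```bash
python3 - <<'E'
from h import *
for n in("scene","top"):
    print(n);s=snapshot(n);cover(s,(41,75))
    if n=="scene": cv2.imwrite("pics/s5.png",cv2.resize(s["image"][180:400,300:620],(800,550)))
tell()
E
```

```text
scene
 green 90 [-66.6   6.7  45.5] x [-70.9 -62.3]
 green 412 [31.3  1.  62.1] x [20.7 41.3]
 plate 3290 slope x,y deg [ 9.22 -0.04] z at centre 55.9 rect [-2.3  0.4] [120.7  79.7] 0.1 x [-61.2  57.3]
top
 plate 691 slope x,y deg [7.86 0.06] z at centre 58.7 rect [14.9  0.7] [147.1  80.5] 0.6 x [-58.1  56.9]
t 14.75 tool lamp [-13.4   1. ] z 123.1 yaw -6.2 F [-0.1  0.5  0.5] w -0.2
```

View pics/s5.png

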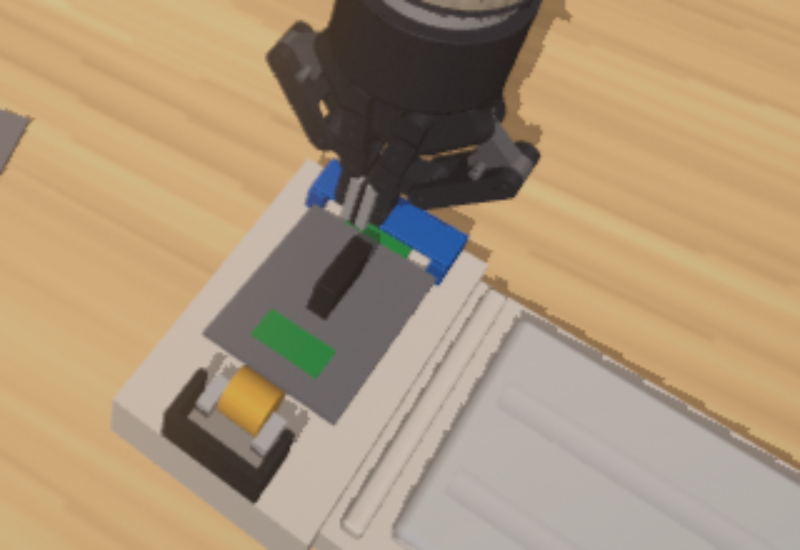

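The lip is under the hood (the green at about (385,240) in the crop), and the rear edge rests on the roller with the cover about 9° raised. Next I'll move the shut fingertips over the pad and press.

Request:
drive_tool(rows=[[0.02,-0.002,0,0,1],[0.04,-0.005,0,0,1],[0.047,-0.0055,0,0,1],[0.047,-0.0055,-0.02,0,1],[0.047,-0.0055,-0.045,0,1],[0.047,-0.0055,-0.057,0,1],[0.047,-0.0055,-0.062,0,1],[0.047,-0.0055,-0.065,0,1],[0.047,-0.0055,-0.068,0,1],[0.047,-0.0055,-0.071,0,1],[0.047,-0.0055,-0.074,0,1],[0.047,-0.0055,-0.074,0,1]])

```text
t: 15.95
tool_pos: [0.5749, 0.1726, 0.0499]
orientation: [[0.994, -0.108, 0.001], [-0.108, -0.994, 0.0], [0.001, -0.0, -1.0]]
contact_force: [0.5, 0.2, 0.1]
grip_width: 0.0002
```

```bash
python3 - <<'E'
from h import *
tell()
for n in("scene",):
    s=snapshot(n);cover(s,(41,75))
E
```

```text
t 15.95 tool lamp [34.5  0.8] z 49.9 yaw -6.2 F [0.5 0.2 0.1] w 0.2
 green 44 [ 38.5 -15.6  58.5] x [28.3 42.1]
 green 109 [33.4 15.3 58.2] x [20.7 42. ]
 plate 1106 slope x,y deg [6.8  0.11] z at centre 57.4 rect [31.8  0.7] [52.9 79.8] 0.9 x [ 9.5 58. ]
```

Request:
drive_tool(rows=[[0,0,-0.002,0,1],[0,0,-0.004,0,1],[0,0,-0.006,0,1],[0,0,-0.008,0,1],[0,0,-0.01,0,1],[0,0,-0.012,0,1],[0,0,-0.014,0,1],[0,0,-0.016,0,1],[0,0,-0.016,0,1]])

```text
t: 16.9
tool_pos: [0.5745, 0.1725, 0.0346]
orientation: [[0.994, -0.108, -0.0], [-0.108, -0.994, 0.0], [-0.0, -0.0, -1.0]]
contact_force: [-1.9, -0.2, 5.0]
grip_width: 0.0003
```

```bash
python3 - <<'E'
from h import *
tell()
for n in("scene","top"):
    s=snapshot(n);cover(s,(41.5,75))
E
```

```text
t 16.9 tool lamp [34.1  0.7] z 34.6 yaw -6.2 F [-1.9 -0.2  5. ] w 0.3
 green 50 [ 39.2 -15.1  43.9] x [29.3 42.8]
 green 117 [34.6 15.5 44. ] x [22.5 43.2]
 plate 913 slope x,y deg [ 0.08 -0.16] z at centre 43.2 rect [35.3  0.8] [48.7 79.2] 0.6 x [14.2 58.9]
 green 17 [25.9 14.1 45.5] x [21.7 31.1]
 green 26 [ 28.4 -13.4  45.4] x [23.2 34.4]
 plate 160 slope x,y deg [ 0.4  -2.71] z at centre 44.1 rect [-10.8  31. ] [30.6 94.6] 83.0 x [-57.   36.4]
```

The cover is flat, with its top at z 44 mm. I'll press a little further to be sure, then retreat.

Request:
drive_tool(rows=[[0,0,-0.002,0,1],[0,0,-0.002,0,1],[0,0,0.01,0,1],[0,0,0.05,0,1],[0,0,0.09,0,1],[-0.03,0,0.13,0,1],[-0.06,-0.04,0.15,0,1],[-0.08,-0.08,0.15,0,1],[-0.1,-0.12,0.15,0,1],[-0.1,-0.16,0.15,0,1],[-0.1,-0.18,0.15,0,1],[-0.1,-0.18,0.15,0,1],[-0.1,-0.18,0.15,0,1]])

```text
t: 18.3
tool_pos: [0.4747, -0.0069, 0.1839]
orientation: [[0.994, -0.108, 0.0], [-0.108, -0.994, 0.001], [0.0, -0.001, -1.0]]
contact_force: [0.0, 0.3, -0.3]
grip_width: 0.0003
```

```bash
python3 - <<'E'
from h import *
tell()
for n in("scene","top"):
    s=snapshot(n);print(n);cover(s,(41.5,60))
    P=cloud(s);hsv=cv2.cvtColor(s["image"],cv2.COLOR_BGR2HSV)
    m=(hsv[...,1]<50)&(hsv[...,2]>50)&(hsv[...,2]<140)&(abs(P[...,2]-.004)<.006)&(abs(P[...,0]-.555)<.1)&(abs(P[...,1]+.083)<.08)
    if m.sum()>50: print(" blank",cv2.minAreaRect((P[m][:,:2]*1000).astype(np.float32)))
    if n=="scene": cv2.imwrite("pics/s6.png",s["image"])
E
```

```text
t 18.3 tool lamp [ -45.7 -188.5] z 183.9 yaw -6.2 F [ 0.   0.3 -0.3] w 0.3
scene
 green 161 [-67.1   0.9  43.1] x [-72.  -61.7]
 green 436 [32.4  1.2 43.8] x [21.6 42.9]
 plate 3312 slope x,y deg [-0.01 -0.06] z at centre 43.2 rect [-1.5  0.2] [121.7  80.3] 0.1 x [-61.2  58.3]
 blank ((552.8656005859375, -82.74223327636719), (121.26921844482422, 79.56350708007812), 9.813640594482422)
top
 green 112 [34.1  4.8 44.9] x [23.7 43.5]
 plate 418 slope x,y deg [-0.15 -1.37] z at centre 44.5 rect [ 0.2 18. ] [118.8  45.9] 0.6 x [-57.3  58.2]
 blank ((553.6268310546875, -83.10673522949219), (118.70555114746094, 77.91702270507812), 10.325582504272461)
```

View pics/s6.png

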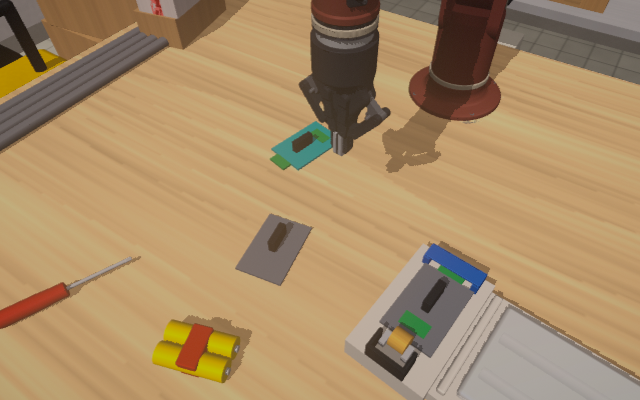

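The cover sits flat in the bay with its lip under the hood at (455,272). The blank is unmoved at (275,248), and the arm touches nothing.

```bash
python3 -c "
from plant import finish_job
print(finish_job())"
```

```text
the job is handed in; nothing more can be done
None
```

The battery bay is closed, and I handed the job in at about 18.4 s of the 48 s allowed. I gripped the cover by its rib and pressed its rear end on the hood's top, which tilted it 16° in the jaws with the rear up. I then slid the lip into the slot, released the cover with its rear edge on the roller, and pressed the green pad until it went flat.

**Last checks (camera measurements; `finish_job` gives no verdict):**
- **Cover level:** its slope is about 0° in the scene camera, and its top is at 43–44 mm, so it lies on the 40 mm deck.
- **Cover position:** its origin is about 1.5 mm towards the hood from home and within 1 mm sideways. It is square to the lamp within about 0.2°, and the lip reaches about 18 mm into the slot.
- **Blank plate:** it is within 1 mm of where it started.
- **Arm:** it is clear of everything, with about 0 N on the wrist.

**What failed or disagreed:**
- **First grasp:** it closed on air. The fingertips were about 25 mm higher than the reported tool height implied, so I set heights from the depth images after that.
- **Stray row:** one row in a later move briefly commanded 10 mm down by mistake. It only reduced the tilt to about 8.5°, with the lip still in the slot.
- **Top camera:** its last plate fit showed a 1.4° sideways slope, taken from only part of the plate. The scene camera saw the whole plate and showed none.

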